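Jack up the front of a stocked jam cabinet and hold the pump handle down

ROBOT

A 7-joint arm with a two-finger parallel gripper is mounted at the origin on the work surface. World frame = base frame: x ahead of the robot, y to its left, z up, the work surface at z = 0. Lengths are in m, angles in rad, forces in N, time in s.
With the tool pointing down it reaches from about 0.4 to 0.85 m from the base axis. Payload 4.4 kg.
Tool frame: the origin (TCP) lies at the very end of the fingers, on their centre line; the grasp point (between the pads) lies 19 mm behind it (manip.grasp_offset is the distance from the TCP to the grasp point, in m); y points along the fingers, z is the direction in which the jaws open and shut, and the axes are right-handed (so a half turn about y gives the same grasp; the last joint's range is limited). The gripper opens to 94 mm and grips with 3 to 60 N. Pads are 16 mm wide; open, the fingers measure 119 mm over their backs; the gripper's body (75 mm by 177 mm) begins 78 mm behind the grasp point.
Start: joints at [1.261, 0.628, 0.038, 1.517, -0.027, 0.996, -0.02], TCP at [0.157, -0.631, 0.205] pointing down, gripper open.
Joint ranges: [-3.06, 3.06], [-0.37, 2.12], [-1.25, 1.32], [0.18, 2.47], [-1.1, 4.24], [0.23, 1.98], [-2.94, 2.94]. Speed limits (rad/s): [2.57, 2.57, 3.14, 3.14, 3.14, 3.14, 3.14].

INTERFACE

Orientations are given as a unit quaternion [w, x, y, z].
In Python, from rig import manip gives the robot as it stands. Calls block until the motion is done:
- manip.movep(position, orientation): joint-space move of the TCP to a pose.
- manip.move_l(position, rot=None, vel=0.15, stop_force=None): straight line of the TCP; rot=None keeps the orientation; vel is the mean speed in m/s. With stop_force (N) it stops when the force on the tool has changed by that much, and returns True; else False.
- manip.move_j(angles): joint-space move.
- manip.grip(opening): opening from 0.0 (shut) to 1.0 (fully open); the grip force is fixed at half the most; returns when the fingers have stopped.
- manip.dwell(seconds).
- manip.inverse_kinematics(position, orientation): joint angles nearest the present ones, or None.
- manip.get_state(): the state.
- manip.get_image(name): name is "side" or "top"; returns a dict with "pixels" (400x640x3 uint8, blue, green, red), "depth" (400x640 float32, m along the optical axis (not along the pixel's ray), 0 where there is no reading), "fov_y" (degrees; the focal length in pixels is half the picture's height over the tangent of half this angle, whatever the lens; pixels are square), "cx", "cy" (the principal point, pixels), "k1" (the pictures are not rectified: a ray, as slopes to the right and down, at radius r is drawn at 1 + k1 r^2 times it, then the intrinsics apply), "position" and "rotation" of the camera in the world. Camera axes: x right, y up, looking along -z (the intrinsics and any distortion apply to the point x, -y, -z); pixel columns grow to the right and rows downward; lengths in m; the calibration is good to about 2 mm. A picture is of the moment at which its call begins.
A pose or a line that the arm cannot do raises manip.Unreachable and nothing moves.
- manip.close_job(): hands the job in, once; it reports no verdict.
The state is a dict: "time_s": time; "q": joint angles; "joint_velocities": joint speeds; "tau": joint torques, N m; "position": TCP position; "eef_rot": TCP orientation; "force": force on the tool from outside, world axes, zero at the start; "ft_torque": the same for the moment, N m; "opening": opening from 0.0 (shut) to 1.0 (fully open).
Only numpy, scipy, OpenCV 4.12 (cv2) and the standard library are available. Lean on these libraries where they do the work, as an engineer would, in place of code of your own. Each camera call takes 0.05 s, during which the arm holds its last target. There are 200 camera calls.

TASK

The loaded jam cabinet on the café table needs new front feet: first push its glazed door shut until it clicks home on its catch, then stand the little rack jack squarely on the table with its saddle under the orange lift pad. Pump the jack handle up and down until both front feet hang at least 20 mm clear of the table, and finish still holding the handle pressed right down, so that the cabinet rests only on its back feet and the jack while I work. Lift it with the jack alone, do not shove the cabinet about, and leave the jam pots on the lazy Susan, the egg cup and the spoon as they are.

Things in the scene. Friction and masses are not known exactly. Their poses are not given: they have to be found in the camera images.
- cabinet: Oak cabinet full of jam jars, about 4.8 kg, loose on four black feet 30 mm high: 300 mm wide (its y), 220 mm deep (its x), wooden box from 30 to 250 mm above the table. Origin: on the table plane under the middle of the box; -x points out of its front, +z up, +y to the door's hinge side.
- cab_door (a joint): Glazed door, rad: 0 is shut, flush with the cabinet front; grows as it swings out to the cabinet's -x. Starts ajar at 0.45 to 0.85. 268 mm wide, 14 mm thick, from 46 to 234 mm above the table. From about 0.05 to 0.02 a sprung ball catch resists (some 8 N at the knob); below 0.02 it draws the door home and holds it.
- door_knob (a point): Centre of the flat front end of the round brass knob on the door, 24 mm diameter, standing 24 mm off the door's outer face, 17 mm from the door's free edge, 208 mm above the table. Push on this end, or on the door's face beside it, to shut the door. When shut it lies at -134 mm x, -116 mm y of the cabinet.
- door_hinge (a point): Point on the door's upright hinge axis, on the plane of the cabinet front, at the knob's height; the knob is 251 mm from it along the door and 24 mm off the door's outer face.
- lift_point (a point): Place for the saddle: on the underside of the orange lift pad, 22 mm behind the cabinet's front, mid-width, 28 mm above the table at the start; axes as the cabinet. The pad is a flat plate 44 mm wide (y), 50 mm deep (x), 9 mm proud of the front, with an orange triangle on the cabinet front above it.
- front_foot_l (a point): Bottom centre of the front foot on the hinge side (28 mm diameter); z is its clearance above the table.
- front_foot_r (a point): Bottom centre of the other front foot; z is its clearance above the table.
- rear_foot_l (a point): Bottom centre of the back foot on the hinge side.
- rear_foot_r (a point): Bottom centre of the other back foot.
- jack: Small ratchet rack jack, 0.93 kg, loose on the table. Origin: underside of its base plate, below the column; +x points along the low toe to the saddle, -x to the pump handle. Base plate 5 mm thick, x -95 to 98 mm, y -40 to 40. Red column x -28 to 34 mm, y -15 to 15, 118 mm high. Toe 28 mm wide, x 22 to 92 mm, passes under the cabinet.
- jack_saddle (a point): Top centre of the round rubber saddle (28 mm diameter) on the toe, 75 mm along the jack's +x; 17 mm above the table before pumping, so about 11 mm under the lift pad. Its travel is 53 mm.
- jack_handle (a joint): Pump handle, rad: 0 is up (sprung back there when let go), 0.64 right down on its stop. Pivot at jack x -18, z 70 mm. A full stroke raises the saddle some 13 mm; a ratchet with 6 mm teeth keeps all but 2 to 4 mm of it as the handle goes back up (let it rise below 0.05 each time), so about three full strokes are needed. Under load it takes about 6 to 11 N at the grip.
- handle_grip (a point): On the upper face of the orange pump grip, 140 mm from the pivot. The grip is flat, 30 mm wide (jack y), 14 mm thick, 85 mm long (88 to 172 mm from the pivot). Press it from above. At handle 0 it lies at jack x -143, z 133 mm and slopes up 24 degrees outward; at 0.64 at jack x -156, z 46 mm, sloping 13 degrees down.
- pot0: Closed jam pot, red jam with red lid, 64 mm diameter, 76 mm high, on the clear lazy Susan (250 mm diameter, top 22 mm high). Origin under its middle. Leave alone.
- pot1: Closed jam pot, orange jam with brass lid, same size, on the lazy Susan. Leave alone.
- pot2: Closed jam pot, purple jam with white lid, same size, on the lazy Susan. Leave alone.
- egg_cup: White porcelain egg cup, 50 mm diameter, 62 mm high. Origin under its foot. Leave alone.
- spoon: Stainless coffee spoon, 135 mm long, lying on the table. Leave alone.
- jack_grip (a point): Top centre of the black rubber grip block on the jack's column: 44 mm long (jack x), 34 mm wide (jack y), 40 mm high, its top 158 mm above the table, 6 mm behind the jack's origin. Take the jack here from above, fingers on its two y sides; axes as the jack.

How it is judged:
By the outcome, as a careful person would: the job done as asked, in the order asked, and still so for the second after the job is handed in, while the arm keeps its last pose, push and grip.
It also fails if it takes over 72 s, if anything falls off the work surface, if the arm or the gripper's body presses on something with over 40 N, if the wrist force passes 120 N, or if a joint passes its speed limit or range.

## Working session

There is one attempt and no reset: what is moved stays moved. The work goes in short steps, each a Python script; the robot and the scene stay as the last script left them, time stands still between calls to the robot, and variables do not carry over. Pictures are saved under pics/ and viewed, about 8 in all and at most 12, crops included, and the job is handed in when it is done.

```bash
ls; mkdir -p pics
cat > h.py <<'E'
import numpy as np, cv2
from rig import manip
def shot(cam,fn=None):
    im=manip.get_image(cam)
    if fn: cv2.imwrite('pics/'+fn,im['pixels'])
    np.savez(''+cam+'.npz',**{k:np.asarray(v) for k,v in im.items()})
    return im
def load(cam): return dict(np.load(''+cam+'.npz'))
def Rm(im):
    R=np.asarray(im['rotation'])
    if R.shape==(3,3): return R
    from scipy.spatial.transform import Rotation as Ro
    return Ro.from_quat(np.roll(R,-1)).as_matrix()
def rays(im,uv):
    f=200/np.tan(np.radians(float(im['fov_y']))/2)
    uv=np.asarray(uv,float).reshape(-1,2)
    d=(uv-[float(im['cx']),float(im['cy'])])/f
    s=d.copy()
    for _ in range(20): s=d/(1+float(im['k1'])*(s**2).sum(1,keepdims=True))
    return np.c_[s[:,0],-s[:,1],-np.ones(len(s))]@Rm(im).T
def at_z(im,uv,z):
    r=rays(im,uv);p=np.asarray(im['position']);return p+r*((z-p[2])/r[:,2])[:,None]
def at_depth(im,uv):
    uv=np.asarray(uv).reshape(-1,2);d=np.array([im['depth'][int(v),int(u)] for u,v in uv])
    return np.asarray(im['position'])+rays(im,uv)*d[:,None]
def cloud(im):
    v,u=np.mgrid[:400,:640];uv=np.c_[u.ravel(),v.ravel()]
    P=np.asarray(im['position'])+rays(im,uv)*im['depth'].reshape(-1,1)
    P[im['depth'].ravel()==0]=np.nan
    return P.reshape(400,640,3)
E
python3 - <<'E'
from h import *
for c in('side','top'):
    im=shot(c,c+'0.png');print(c,im['position'],im['rotation'],im['fov_y'],im['cx'],im['cy'],im['k1'])
print(manip.get_state(),manip.grasp_offset)
E
```

```text
pics
side [ 0.11207969 -0.16944203  1.52269344] [ 0.7738118   0.12557105 -0.09805201 -0.61305221] 42.49576470551326 315.9043546142953 199.94039927653108 -0.048085059010797127
top [ 0.32166253 -0.06188415  1.23340766] [-0.69250764 -0.07421783  0.07228422  0.71393268] 47.86104563679966 318.33332897375476 194.1944089619641 0.031896468095826726
{'time_s': 0.1, 'q': array([ 1.26121633,  0.62922835,  0.03844842,  1.51821742, -0.02697743,
        0.99631594, -0.01995868]), 'joint_velocities': array([-2.91553664e-03, -8.40784581e-04,  1.20103906e-03, -3.66348613e-03,
       -1.56504355e-03, -4.72491717e-04,  7.08800957e-06]), 'tau': array([ 3.84017811e-03, -5.50784898e+01,  1.14760458e+00, -1.87117392e+01,
       -5.21574297e-02,  1.91136100e-02,  4.92436675e-05]), 'position': array([ 0.15677439, -0.63021525,  0.20467872]), 'eef_rot': array([ 0.08591081, -0.08607745,  0.70243576, -0.70128027]), 'force': array([-0.33954027,  0.27578035, -0.22934712]), 'ft_torque': array([-0.04921912, -0.02190437,  0.02043525]), 'opening': 0.9968467414874633} 0.0188
```

View pics/side0.png

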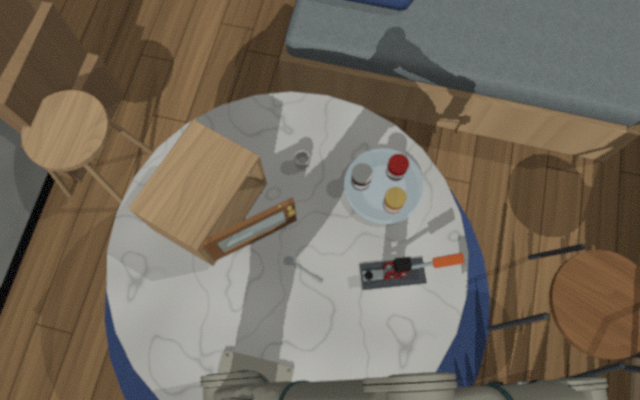

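View pics/top0.png

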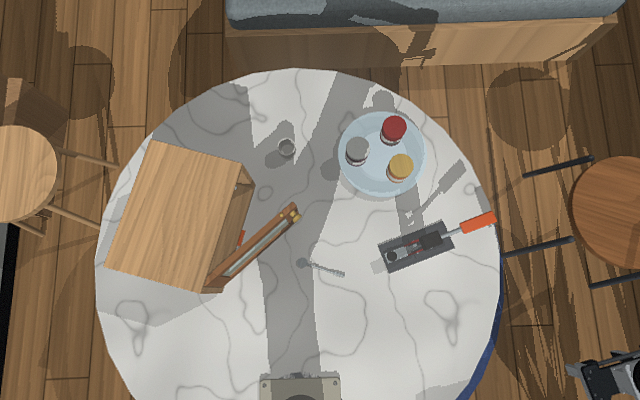

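The top view shows the cabinet at left (roof corners ≈(150,140),(243,163),(204,293),(105,267)), the door ajar with its knob at ≈(296,214), and the jack at ≈(415,245) with its orange grip at (478,222). The spoon is at (320,267), the egg cup at (286,147) and the lazy Susan at (381,153).

```bash
python3 - <<'E'
from h import *
np.set_printoptions(precision=4,suppress=True)
for c in('top','side'):
    im=load(c);P=cloud(im);z=P[...,2];px=im['pixels'].astype(int)
    v,u=np.mgrid[:400,:640]
    print(c,'table z',np.nanmedian(z[300:340,300:330]))
    m=(np.abs(z-.25)<.015)&(u<275)&(P[...,1]>.1)
    pts=P[m][:,:2].astype(np.float32)
    n,l=cv2.connectedComponents(m.astype(np.uint8));k=np.argmax(np.bincount(l[m]));pts=P[l==k][:,:2].astype(np.float32)
    r=cv2.minAreaRect(pts);print('roof',r,np.nanmedian(P[l==k][:,2]));print(cv2.boxPoints(r))
    # door top: z~0.234 outside roof
    m=(z>.2)&(z<.245)&(u>200)&(u<310)&(v>190)&(v<300)&(l!=k)
    print('door n',m.sum()); Q=P[m]; print(Q[::max(1,len(Q)//15)])
    # orange grip
    B,G,R=px[...,0],px[...,1],px[...,2]
    m=(R>180)&(G<130)&(B<80)&(u>420); Q=P[m]; print('grip',len(Q),np.nanmedian(Q,0),np.nanmin(Q,0),np.nanmax(Q,0)); print(cv2.minAreaRect(Q[~np.isnan(Q[:,0])][:,:2].astype(np.float32)))
    # grip block
    m=(z>.145)&(z<.17)&(u>350)&(u<480)&(v>215)&(v<290)
    Q=P[m]; print('block',len(Q),np.nanmedian(Q,0),cv2.minAreaRect(Q[:,:2].astype(np.float32)))
    m=(z<.02)&(B<110)&(R<110)&(u>355)&(u<470)&(v>215)&(v<290)&(abs(R-B)<25)
    m&=(z>.002)
    Q=P[m]; r=cv2.minAreaRect(Q[:,:2].astype(np.float32));print('base',len(Q),np.nanmedian(Q[:,2]),r,cv2.boxPoints(r))
E
python3 -c "
import cv2
a=cv2.imread('pics/top0.png')[190:310,180:510];cv2.imwrite('pics/c1.png',cv2.resize(a,None,fx=2.4,fy=2.4,interpolation=cv2.INTER_CUBIC))"
```

```text
top table z -0.0012524138768338355
roof ((0.49646246433258057, 0.25700777769088745), (0.22370629012584686, 0.3008931279182434), 72.76327514648438) 0.24871740212426735
[[0.3196 0.1948]
 [0.607  0.1056]
 [0.6733 0.3193]
 [0.3859 0.4084]]
door n 1124
[[ 0.5159 -0.0024  0.2346]
 [ 0.4982  0.0049  0.2322]
 [ 0.4917 -0.0166  0.2121]
 [ 0.4802  0.0318  0.2359]
 [ 0.4723  0.0479  0.2318]
 [ 0.4633  0.0409  0.2132]
 [ 0.448   0.0615  0.2317]
 [ 0.4354  0.0882  0.2317]
 [ 0.4261  0.0843  0.2122]
 [ 0.4116  0.1058  0.2322]
 [ 0.3992  0.1342  0.2331]
 [ 0.3884  0.1283  0.2287]
 [ 0.376   0.1519  0.2306]
 [ 0.3661  0.1546  0.2066]
 [ 0.353   0.1701  0.2259]
 [ 0.3281  0.1951  0.2197]]
grip 368 [ 0.472  -0.4531  0.1286] [ 0.4501 -0.4906  0.109 ] [ 0.4946 -0.4142  0.1481]
((0.4714420437812805, -0.45250657200813293), (0.026035964488983154, 0.07661870121955872), 18.6956729888916)
block 270 [ 0.429  -0.3283  0.1558] ((0.4298310875892639, -0.32931798696517944), (0.03367770463228226, 0.04420260712504387), 19.746614456176758)
base 1081 0.004648545148224326 ((0.4277048707008362, -0.3217161297798157), (0.0
[... 256 characters left out ...]
97125), 73.0299301147461) 0.24970335229315532
[[0.3194 0.1817]
 [0.6071 0.0939]
 [0.6762 0.3202]
 [0.3884 0.408 ]]
door n 937
[[ 0.5202  0.0001  0.2315]
 [ 0.5025  0.001   0.2324]
 [ 0.4986  0.0037  0.2166]
 [ 0.4772  0.0323  0.2353]
 [ 0.4811  0.0272  0.2091]
 [ 0.4812 -0.0119  0.2198]
 [ 0.4505  0.0603  0.2369]
 [ 0.4386  0.076   0.2365]
 [ 0.4261  0.0943  0.2357]
 [ 0.4199  0.0965  0.2267]
 [ 0.4174  0.099   0.2035]
 [ 0.3859  0.1507  0.2334]
 [ 0.3737  0.1658  0.235 ]
 [ 0.3651  0.1722  0.2305]
 [ 0.3522  0.1788  0.2319]
 [ 0.3312  0.1923  0.2156]]
  return np.nanmean(a, axis, out=out, keepdims=keepdims)
Traceback (most recent call last):
ValueError: zero-size array to reduction operation fmin which has no identity
```

View pics/c1.png

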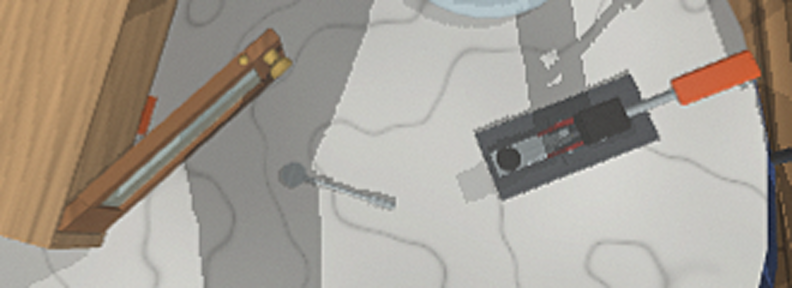

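```bash
cat >> h.py <<'E'
CA=np.radians(72.8); CX=np.array([np.cos(CA),np.sin(CA)]); CY=np.array([-CX[1],CX[0]]); CO=np.array([.497,.2587])
def cab(x,y,z): return np.r_[CO+x*CX+y*CY,z]
def tocab(p): d=np.asarray(p)[...,:2]-CO; return np.c_[d@CX,d@CY]
from scipy.spatial.transform import Rotation as Ro
def down(a,tilt=0):
    "tool down, jaws along world angle a"
    Z=np.array([np.cos(a),np.sin(a),0]);Y=np.array([0,0,-1.]);X=np.cross(Y,Z)
    return np.roll(Ro.from_matrix(np.c_[X,Y,Z]).as_quat(),1)
def ik(p,a):
    q=manip.inverse_kinematics(list(p),list(down(a)));return None if q is None else np.round(q,2)
def S(): s=manip.get_state();return round(s['time_s'],2),np.round(s['position'],4),np.round(s['force'],1)
E
python3 - <<'E'
from h import *
np.set_printoptions(precision=4,suppress=True)
im=load('top')
sp=at_z(im,[[300,262],[306,263],[343,275]],.003);print('spoon',sp,tocab(sp))
P=cloud(im)
# brass knob
px=im['pixels'].astype(int);B,G,R=px[...,0],px[...,1],px[...,2];v,u=np.mgrid[:400,:640]
m=(abs(u-296)<10)&(abs(v-213)<12)&(P[...,2]>.19)&(R-B>60)&(G-B>35);Q=P[m];print('knob',len(Q),Q[::5])
m=(P[...,2]>.226)&(P[...,2]<.238)&(u>215)&(u<305)&(v>195)&(v<285)
Q=P[m][:,:2];Q=Q[tocab(Q)[:,0]<-.125]
l=cv2.fitLine(Q.astype(np.float32),cv2.DIST_HUBER,0,.01,.01).ravel();print(len(Q),l)
H=cab(-.11,.135,0)[:2];d=l[:2]*np.sign(l[0]);print('H',H,'dir deg',np.degrees(np.arctan2(d[1],d[0])),'theta',-np.arctan2(d[1],d[0])+np.arctan2(-CY[1],-CY[0]),'H offset from line',np.cross(np.r_[d,0],np.r_[H-l[2:],0])[2], 'tip along',((Q-H)@d).max())
for a in(CA+np.pi/2,CA-np.pi/2,CA,CA-np.pi):
    print(round(a,2),[ik(p,a) for p in (cab(-.145,-.116,.192),cab(-.306,0,.14),cab(-.319,0,.046),cab(-.169,0,.14))])
print([ik((.4302,-.3288,.139),np.radians(g)) for g in (19.4,-160.6)])
E
```

```text
spoon [[ 0.3951 -0.0073  0.003 ]
 [ 0.392  -0.0234  0.003 ]
 [ 0.3571 -0.122   0.003 ]] [[-0.2842  0.0187]
 [-0.3006  0.0169]
 [-0.405   0.021 ]]
knob 53 [[ 0.4994 -0.0006  0.2109]
 [ 0.496  -0.0054  0.2161]
 [ 0.4942 -0.0052  0.2133]
 [ 0.4914 -0.0053  0.2159]
 [ 0.4887 -0.0145  0.2168]
 [ 0.4865 -0.0121  0.2165]
 [ 0.4844 -0.0075  0.2158]
 [ 0.4818 -0.0053  0.2182]
 [ 0.4802 -0.0027  0.2141]
 [ 0.4781 -0.0026  0.2129]
 [ 0.476  -0.0047  0.2109]]
700 [ 0.6514 -0.7587  0.4369  0.0816]
H [0.3355 0.1935] dir deg -49.349052 theta 0.5611068769386831 H offset from line -0.004024852932026854 tip along 0.2684325496355832
2.84 [array([ 0.42,  0.74, -1.06,  1.74,  0.72,  1.1 ,  1.97]), array([-0.39,  0.46,  0.56,  2.24, -0.46,  0.55, -2.92]), array([-0.23,  0.65,  0.4 ,  2.32, -0.85,  0.32, -2.52]), array([ 0.42,  0.67, -1.06,  2.09,  0.8 ,  0.86,  1.72])]
-0.3 [array([ 0.06,  0.55, -0.39,  1.75,  0.26,  0.89, -0.75]), array([ 0.23,  0.42, -0.29,  2.22,  0.23,  0.53, -0.53]), array([ 0.28,  0.63, -0.33,  2.3 ,  0.69,  0.3 , -0.96]), array([ 0.06,  0.5 , -0.47,  2.1 ,  0.38,  0.63, -0.97])]
1.27 [array([ 0.26,  0.62, -0.74,  1.74,  0.5 ,  0.97,  0.6 ]), array([ 0.49,  0.47, -0.65,  2.21,  0.51,  0.6 ,  0.73]), array([ 0.27,  0.62, -0.32,  2.3 ,  0.67,  0.3 ,  0.62]), array([ 0.25,  0.56, -0.76,  2.09,  0.59,  0.71,  0.38])]
-1.87 [array([-0.19,  0.53, -0.02,  1.76,  0.01,  0.85, -2.08]), array([-0.05,  0.41,  0.09,  2.23, -0.07,  0.51, -1.78]), array([-0.11,  0.62,  0.22,  2.31, -0.54,  0.25, -1.27]), array([-0.31,  0.46,  0.04,  2.11, -0.03,  0.57, -2.11])]
[array([ 0.84,  0.58, -0.36,  1.88,  0.3 ,  0.73,  0.65]), array([ 0.33,  0.6 ,  0.42,  1.9 , -0.36,  0.72, -1.85])]
```

```bash
cat >> h.py <<'E'
H=cab(-.11,.135,0)[:2]
def kn(th,t,z):
    a=CA-np.pi/2-th; u=np.array([np.cos(a),np.sin(a)]); n=np.array([u[1],-u[0]])
    return list(np.r_[H+.251*u+(.024+t)*n,z]),list(down(a))
E
python3 - <<'E'
from h import *
print(np.nanmax(cloud(load('top'))[255:280,295:347,2]))
manip.grip(0.0)
p,q=kn(.56,.035,.34);manip.move_l([.157,-.63,.34]);manip.movep(p,q);print(S())
p,q=kn(.56,.035,.192);manip.move_l(p)
for th in np.arange(.5,.09,-.08):
    p,q=kn(th,.008,.192);print(manip.move_l(p,rot=q,vel=.1,stop_force=25),round(th,2),S())
for th in(.06,.03,.0,-.03):
    p,q=kn(th,.008,.192);r=manip.move_l(p,rot=q,vel=.04,stop_force=22);print(r,th,S())
    if r:break
shot('top','top1.png')
E
```

```text
0.011961295953546669
(4.93, array([ 0.4547, -0.0363,  0.3399]), array([-0. , -0.2,  0.2]))
False 0.5 (6.64, array([ 0.4871, -0.0088,  0.1919]), array([-0.1, -0.2,  0. ]))
False 0.42 (6.99, array([0.5029, 0.0039, 0.1919]), array([ 0.9,  0.9, -0.7]))
False 0.34 (7.34, array([0.5174, 0.0179, 0.1919]), array([-0.4,  0.1, -0.7]))
False 0.26 (7.69, array([0.5309, 0.0331, 0.1919]), array([-0.2, -0.4,  0.3]))
False 0.18 (8.04, array([0.5431, 0.0492, 0.1919]), array([-0.4, -0.2, -0.9]))
False 0.1 (8.39, array([0.554 , 0.0663, 0.1919]), array([ 0.3, -0.3,  0. ]))
False 0.06 (8.79, array([0.5592, 0.0751, 0.192 ]), array([0.2, 0.3, 0.3]))
False 0.03 (9.13, array([0.5628, 0.0827, 0.1921]), array([ 0.1,  0.5, -0.6]))
False 0.0 (9.47, array([0.5653, 0.0872, 0.1918]), array([-2.6, -5. ,  3.2]))
False -0.03 (9.82, array([0.5656, 0.0872, 0.1917]), array([ -8.9, -15.7,  11.7]))
```

View pics/top1.png

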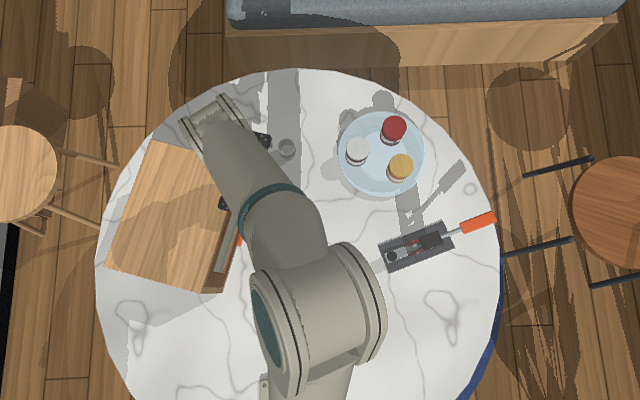

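Run:
```python
from h import *
p,q=kn(0,.05,.192);manip.move_l(p);p,q=kn(0,.05,.34);manip.move_l(p,vel=.25)
manip.grip(1.0)
manip.movep([.4302,-.3288,.26],list(down(np.radians(19.4))));print(S())
im=shot('top','top2.png')
np.set_printoptions(precision=4,suppress=True)
P=cloud(im);v,u=np.mgrid[:400,:640]
m=(np.abs(P[...,2]-.25)<.015)&(u<275)&(P[...,1]>.1)
n,l=cv2.connectedComponents(m.astype(np.uint8));k=np.argmax(np.bincount(l[m]));r=cv2.minAreaRect(P[l==k][:,:2].astype(np.float32));print(r);print(cv2.boxPoints(r))
m=(P[...,2]>.19)&(P[...,2]<.24)&(u>195)&(u<275)&(v>140)&(v<310)
C=tocab(P[m]);g=C[:,0]<-.1
for y0 in np.arange(-.14,.15,.02):
    s=abs(C[:,1]-y0)<.01;print(round(y0,2),s.sum(),C[s,0].min() if s.any() else None)
a=im['pixels'][130:310,90:330];cv2.imwrite('pics/c2.png',cv2.resize(a,None,fx=3,fy=3,interpolation=cv2.INTER_CUBIC))
```

```text
(14.04, array([ 0.4312, -0.3278,  0.2604]), array([0.3, 0.7, 0.3]))
((0.49640560150146484, 0.2570190727710724), (0.22366441786289215, 0.3007577955722809), 72.75466918945312)
[[0.3196 0.1948]
 [0.6069 0.1056]
 [0.6732 0.3192]
 [0.3859 0.4084]]
-0.14 39 -0.11193608746715142
-0.12 92 -0.13441903334478386
-0.1 59 -0.13420240952990067
-0.08 33 -0.11242414188677789
-0.06 37 -0.11214444976501743
-0.04 37 -0.1123945692842476
-0.02 38 -0.11254038689772794
0.0 39 -0.11267240378186777
0.02 38 -0.11264871488039688
0.04 39 -0.11289864844565763
0.06 39 -0.1130072765690203
0.08 41 -0.11310839998807252
0.1 42 -0.11319566153560941
0.12 60 -0.11346515011081468
0.14 48 -0.1114880836389963
```

View pics/c2.png

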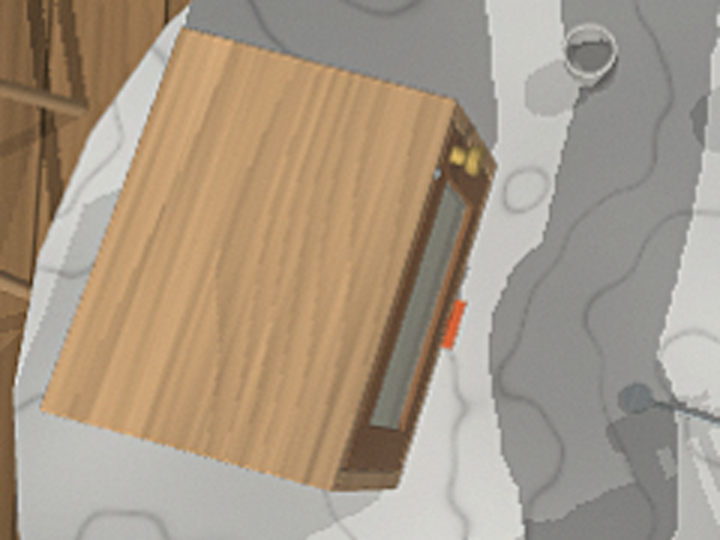

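Run:
```python
from h import *
im=load('top');print('pad',tocab(at_z(im,[[241.7,238.3]],.03)))
D=list(down(CA-np.pi/2))
def g(x,y,h): return list(cab(x-.006,y,.130+h))
print([ik(g(*a),CA-np.pi/2) for a in((-.238,-.05,.05),(-.163,0,.003))])
manip.move_l([.4302,-.3288,.130],vel=.1,stop_force=15);print(S())
manip.grip(0.0);s=manip.get_state();print(s['opening'],S())
manip.move_l([.4302,-.3288,.185],vel=.1);print(S())
manip.movep(g(-.238,-.05,.055),D);print(S(),manip.get_state()['opening'])
manip.move_l(g(-.238,-.05,.006),vel=.1);print(S())
im=shot('top','top3.png');P=cloud(im)
```

```text
pad [[-0.11833442  0.00100659]]
[array([ 0.3 ,  0.46, -0.53,  2.02,  0.33,  0.75, -0.73]), array([ 0.07,  0.51, -0.49,  2.1 ,  0.41,  0.62, -1.  ])]
(15.54, array([ 0.4306, -0.329 ,  0.1306]), array([ 0.3, -0. , -0.1]))
0.3567572180132434 (16.49, array([ 0.4298, -0.3289,  0.1299]), array([-1.4, -0.6,  0.7]))
(17.19, array([ 0.4293, -0.3285,  0.1842]), array([-1.5,  0.5, -9.3]))
(18.48, array([0.4727, 0.0096, 0.1847]), array([ 0.5, -0.4, -9.3])) 0.35597352990467973
(19.12, array([0.4731, 0.0106, 0.1362]), array([ 0.4,  0.3, -7.8]))
```

View pics/top3.png

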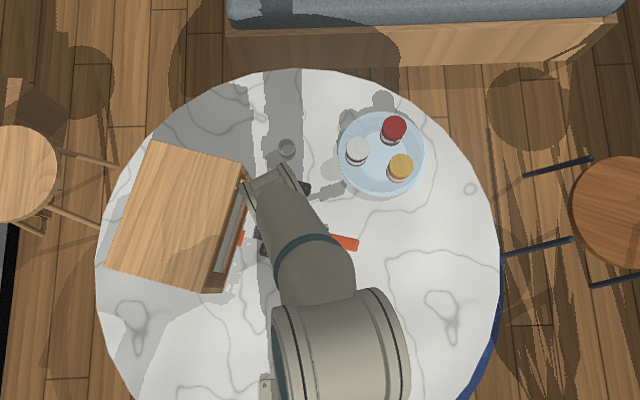

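Run:
```python
from h import *
def g(x,y,h): return list(cab(x-.006,y,.130+h))
for a in((-.163,-.05,.006),(-.163,.0005,.006),(-.163,.0005,-.002)):
    r=manip.move_l(g(*a),vel=.06,stop_force=8);s=S();print(r,s,tocab(s[1]))
manip.grip(1.0);print(S())
manip.move_l(g(-.163,0.0005,.1),vel=.2)
manip.movep(list(cab(-.22,.0,.30)),list(down(CA-np.pi/2)))
manip.grip(0.0)
manip.movep([.45,-.3,.30],list(down(CA-np.pi/2)));print(S())
im=shot('top');P=cloud(im);px=im['pixels'].astype(int);B,G,R=px[...,0],px[...,1],px[...,2];v,u=np.mgrid[:400,:640]
z=P[...,2];C=tocab(P.reshape(-1,3)).reshape(400,640,2)
m=(z>.15)&(z<.165)&(abs(C[...,1])<.06)&(C[...,0]<-.13)&(C[...,0]>-.25)
print('block',cv2.minAreaRect(C[m].astype(np.float32)),m.sum())
m=(R>180)&(G<130)&(B<80)&(C[...,0]<-.2)&(C[...,0]>-.45);print('grip',cv2.minAreaRect(C[m].astype(np.float32)),np.nanmedian(P[m],0))
a=im['pixels'][130:310,90:370];cv2.imwrite('pics/c3.png',cv2.resize(a,None,fx=2.8,fy=2.8,interpolation=cv2.INTER_CUBIC))
```

```text
False (20.57, array([0.4946, 0.0818, 0.1359]), array([-0.9, -0.5, -8.7])) [[-0.16969844 -0.05001809]]
False (21.57, array([0.4472, 0.0974, 0.1361]), array([ 0.1,  0.5, -9.6])) [[-1.68812661e-01 -1.24846038e-04]]
True (21.77, array([0.4486, 0.0979, 0.1288]), array([ 1.3,  1.2, -1. ])) [[-0.16792103 -0.00131438]]
(22.81, array([0.4464, 0.0972, 0.1282]), array([-0.5,  0.3,  0.2]))
(26.64, array([ 0.4507, -0.2983,  0.3001]), array([ 0.5,  0.4, -0.1]))
block ((-0.16998782753944397, -0.0004418566823005676), (0.03363348916172981, 0.04447729513049126), 89.63609313964844) 256
grip ((-0.33784982562065125, -0.004857294727116823), (0.009655924513936043, 0.0007166124414652586), 87.04642486572266) [ 0.40179868 -0.06550029  0.14416143]
```

View pics/c3.png

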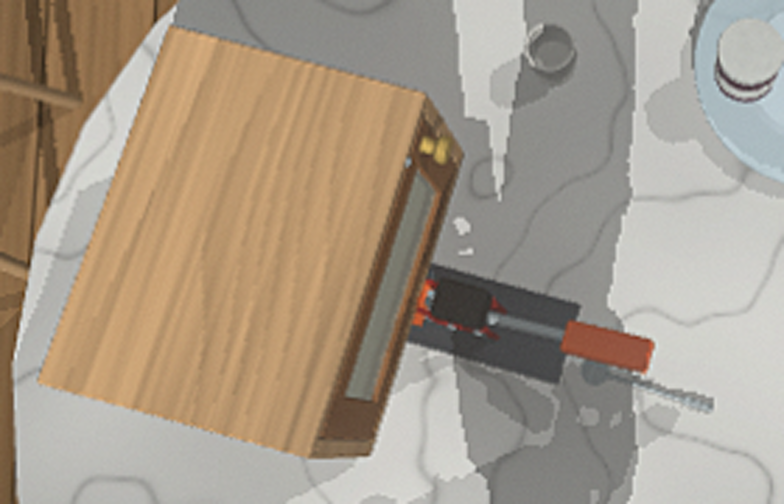

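```bash
cat >> h.py <<'E'
JX,JY=-.164,-.0005
def hp(h,dz=0):
    f=.467-h; sl=np.radians(24)-h
    return list(cab(JX-.018-.140*np.cos(f),JY,.070+.140*np.sin(f)+.008*abs(np.tan(sl))+dz))
def press():
    for h in(.16,.32,.48):
        manip.move_l(hp(h),vel=.12)
    r=manip.move_l(hp(.76),vel=.07,stop_force=18);print('down',r,S())
def release():
    for h in(.4,.15): manip.move_l(hp(h),vel=.15)
    manip.move_l(hp(0,.012),vel=.15)
E
python3 - <<'E'
from h import *
manip.movep(hp(0,.06),list(down(CA-np.pi/2)));manip.move_l(hp(0,.01));print(S())
press();print(hp(.64))
s=S();print(s)
im=shot('top');P=cloud(im);z=P[...,2];C=tocab(P.reshape(-1,3)).reshape(400,640,2)
m=(abs(z-.25)<.03)&(C[...,0]>-.1)&(C[...,0]<.1)&(abs(C[...,1])<.14)
A=np.c_[C[m],np.ones(m.sum())];print(np.linalg.lstsq(A,z[m],rcond=None)[0])
E
```

```text
(28.28, array([ 0.4072, -0.0352,  0.1468]), array([ 1. , -0. ,  0.5]))Traceback (most recent call last):
  File "<stdin>", line 3, in <module>
  File "h.py", line 53, in press
    r=manip.move_l(hp(.76),vel=.07,stop_force=18);print('down',r,S())
rig.Unreachable: the arm cannot follow that straight line within its joint ranges
```

```bash
cat >> h.py <<'E'
def hp(h,dz=0,L=.115):
    s=np.radians(24)-h
    return list(cab(JX-.018-L*np.cos(s)+.0068*np.sin(s),JY,.070+L*np.sin(s)+.0068*np.cos(s)+.008*abs(np.tan(s))+dz))
E
python3 - <<'E'
from h import *
a=CA-np.pi/2
for L in(.115,.125): print(L,[ik(hp(h,0,L),a) for h in(0,.48,.64,.72,.8)])
print(S())
for h in(.3,.15): manip.move_l(hp(h,0,.14),vel=.15)
manip.move_l(hp(0,.012,.14),vel=.15); manip.move_l(hp(0,.012),vel=.15)
press()
manip.dwell(.2);print(S(),hp(.64))
im=shot('top');P=cloud(im);z=P[...,2];C=tocab(P.reshape(-1,3)).reshape(400,640,2)
m=(abs(z-.25)<.03)&(C[...,0]>-.1)&(C[...,0]<.1)&(abs(C[...,1])<.14)
A=np.c_[C[m],np.ones(m.sum())];print(m.sum(),np.linalg.lstsq(A,z[m],rcond=None)[0])
E
```

```text
0.115 [array([ 0.24,  0.46, -0.39,  2.22,  0.34,  0.52, -0.71]), array([ 0.18,  0.57, -0.26,  2.28,  0.43,  0.34, -0.75]), array([ 0.15,  0.6 , -0.23,  2.29,  0.46,  0.29, -0.78]), array([ 0.13,  0.62, -0.21,  2.29,  0.47,  0.27, -0.8 ]), array([ 0.11,  0.64, -0.19,  2.29,  0.49,  0.24, -0.82])]
0.125 [array([ 0.28,  0.45, -0.4 ,  2.22,  0.34,  0.53, -0.68]), array([ 0.2 ,  0.57, -0.26,  2.28,  0.44,  0.34, -0.74]), array([ 0.17,  0.61, -0.22,  2.29,  0.47,  0.28, -0.77]), array([ 0.15,  0.63, -0.2 ,  2.3 ,  0.49,  0.25, -0.79]), array([ 0.23,  0.66, -0.33,  2.3 ,  0.77,  0.29, -1.09])]
(29.4, array([ 0.4025, -0.049 ,  0.0691]), array([ 0.2, -1. ,  4. ]))
down True (32.12, array([ 0.4105, -0.0244,  0.051 ]), array([-4.1, -0.9, 36.2]))
(32.32, array([ 0.4105, -0.0245,  0.0516]), array([-3.7, -0.5, 29.2])) [np.float64(0.41003931097139407), np.float64(-0.02391545322093478), np.float64(0.053210612630327184)]
11271 [-0.04039399  0.00085092  0.25292217]
```

Run:
```python
from h import *
for i in range(2):
    release();print('up',S());press()
manip.dwell(.3);print(S())
im=shot('top','top4.png');P=cloud(im);z=P[...,2];C=tocab(P.reshape(-1,3)).reshape(400,640,2)
m=(z>.235)&(z<.30)&(C[...,0]>-.09)&(C[...,0]<.1)&(abs(C[...,1])<.14)
A=np.c_[C[m],np.ones(m.sum())];print(m.sum(),np.linalg.lstsq(A,z[m],rcond=None)[0])
i0=shot('side','side4.png')
a=im['pixels'][130:310,90:370];cv2.imwrite('pics/c4.png',cv2.resize(a,None,fx=2.8,fy=2.8,interpolation=cv2.INTER_CUBIC))
```

```text
up (33.42, array([ 0.413 , -0.0134,  0.138 ]), array([-0.6,  0. ,  0.4]))
down True (34.82, array([ 0.4104, -0.0249,  0.0511]), array([-4.9, -1. , 34.2]))
up (35.87, array([ 0.4131, -0.0133,  0.1379]), array([ 0.2, -0.4,  0.9]))
down True (37.26, array([ 0.4106, -0.0251,  0.0509]), array([-4.2, -0.5, 36.6]))
(37.56, array([ 0.4106, -0.0252,  0.0515]), array([-3.4, -0.9, 29.2]))
11017 [-0.08535872  0.00033512  0.25955956]
```

View pics/c4.png

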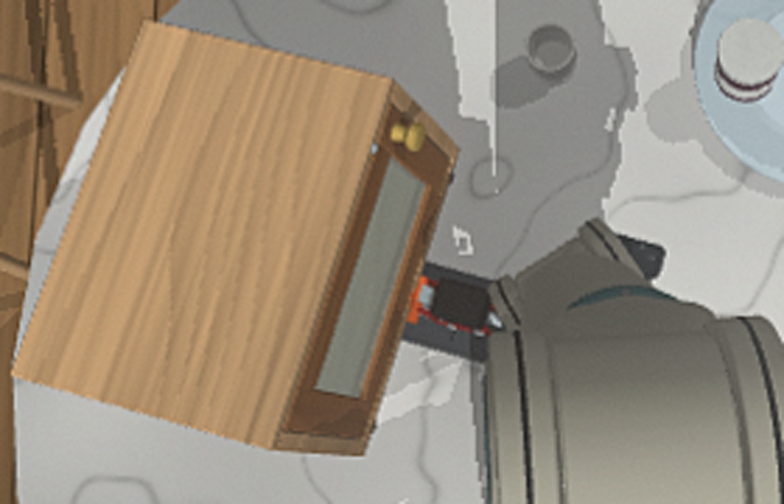

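Run:
```python
from h import *
for i in range(4):
    release();manip.dwell(.5);print('up',S());press();manip.dwell(.2)
    im=shot('top','top5.png');P=cloud(im);z=P[...,2];C=tocab(P.reshape(-1,3)).reshape(400,640,2)
    m=(z>.235)&(z<.32)&(C[...,0]>-.08)&(C[...,0]<.1)&(abs(C[...,1])<.14)
    A=np.c_[C[m],np.ones(m.sum())];b=np.linalg.lstsq(A,z[m],rcond=None)[0];print(m.sum(),b)
    if -b[0]*.18>.0245: break
print(S())
```

```text
up (39.21, array([ 0.4133, -0.013 ,  0.1384]), array([ 0.7, -0.4, -0. ]))
down True (40.61, array([ 0.4115, -0.0249,  0.0509]), array([-5. ,  0.3, 38.2]))
10116 [-0.1380857   0.00031686  0.26450708]
(40.86, array([ 0.4115, -0.025 ,  0.0515]), array([-4.3,  0.3, 30.5]))
```

Run:
```python
from h import *
np.set_printoptions(precision=4,suppress=True)
out=[]
for c in('top','side'):
    im=shot(c);P=cloud(im);z=P[...,2];px=im['pixels'].astype(int)
    C=np.dstack([tocab(P.reshape(-1,3)).reshape(400,640,2),z])
    th=.1372;x,y,zz=C[...,0],C[...,1],z
    # untilt: rotate about rear-foot contact guess (x=.1,z=0)
    x0=.1;xc=x0+(x-x0)*np.cos(th)-zz*np.sin(th);zc=(x-x0)*np.sin(th)+zz*np.cos(th)
    m=(abs(zc-.25)<.012)&(abs(xc)<.16)&(abs(y)<.2)
    n,l=cv2.connectedComponents(m.astype(np.uint8));k=np.argmax(np.bincount(l[m]));Q=np.c_[xc[l==k],y[l==k]].astype(np.float32);print(c,'roof untilted',cv2.minAreaRect(Q),'rear',np.percentile(Q[:,0],99.7),'z',np.median(zc[l==k]))
    m=(px.max(2)<60)&(z>-.01)&(z<.09)&(x<-.04)&(x>-.14)&(abs(y)>.08)&(abs(y)<.16)
    for s in(1,-1):
        q=C[m&(y*s>0)]
        if len(q): print('foot',s,len(q),q[np.argsort(q[:,2])][:4],q.mean(0))
a=load('top')['pixels'][150:300,170:290];b=load('side')['pixels'][110:275,120:320]
A=cv2.resize(a,(400,500),interpolation=cv2.INTER_CUBIC);Bq=cv2.resize(b,(400,330),interpolation=cv2.INTER_CUBIC)
cv2.imwrite('pics/c5.png',np.hstack([A,np.vstack([Bq,np.zeros((170,400,3),np.uint8)])]))
print(S())
```

```text
top roof untilted ((-0.0048385560512542725, 0.0004753619432449341), (0.3001788556575775, 0.2252279669046402), 89.73953247070312) rear 0.10450177 z 0.24837997382315735
foot -1 2 [[-0.1044 -0.12    0.0334]
 [-0.1099 -0.1178  0.063 ]] [-0.1071 -0.1189  0.0482]
side roof untilted ((-0.00726134330034256, -0.002589896321296692), (0.22722619771957397, 0.3003108501434326), 0.14021366834640503) rear 0.103961475 z 0.24906589323167383
(40.96, array([ 0.4115, -0.025 ,  0.0515]), array([-4.3,  0.1, 30.2]))
```

View pics/c5.png

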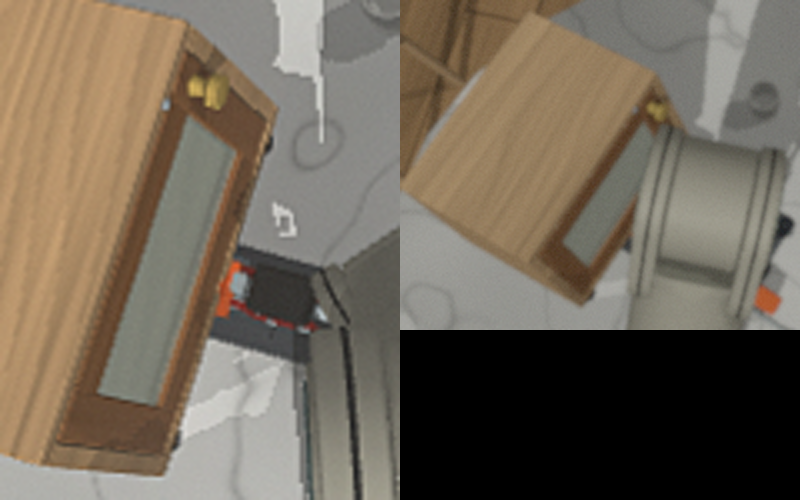

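Run:
```python
from h import *
print(S());manip.close_job()
```

```text
(40.96, array([ 0.4115, -0.025 ,  0.0515]), array([-4.3,  0.1, 30.2]))
the job is handed in; nothing more can be done
```

The door is shut, the jack is in place under the lift pad, and the cabinet's front feet are about 24–25 mm off the table. I handed the job in at about 41 s with the handle held down at about 30 N.

- **Door:** I pushed it shut by the knob. Afterwards the knob measured 134 mm in front of the cabinet's middle, which is the shut position, and the cabinet had not moved.
- **Jack:** I carried it round the spoon and set it down flat. It was about 1 mm off the ideal position and within 0.5° of square.
- **Pumping:** This took five presses rather than about three. The first stopped short because the arm ran out of reach at the end of the grip. I pressed nearer the pivot after that, and each later press stopped firmly where the handle's down stop should be. Presses three and four raised the cabinet less than expected, about 4 mm each.
- **Clearance:** The cabinet leans back about 0.137 rad. I worked out the foot height from that lean and an assumed foot spacing of about 180 mm, because the cameras could barely see the feet.
- **Not fully confirmed:**
    - The roof fit suggests the cabinet crept about 3 mm forward as it tilted, close to the measurement error.
    - The pots and egg cup looked undisturbed in the views that showed them.
    - The arm hid the spoon in the last pictures. I last saw it in place before pumping.

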